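# Free the pumice block jammed in the refill chute and put it in its case

### The arm

A 6-joint arm with a two-finger parallel gripper is mounted at the origin on the work surface. World frame = base frame: x ahead of the robot, y to its left, z up, the work surface at z = 0. Lengths are in m, angles in rad, forces in N, time in s.
With the tool pointing down it reaches from about 0.225 to 0.875 m from the base axis. Payload 3.4 kg.
Tool frame: the origin (TCP) lies between the finger pads; the fingertips stand 19 mm ahead of it and the grasp point (between the pads) is the TCP; z points along the fingers, y is the line along which they close (so a half turn about z gives the same grasp; the last joint's range is limited). The gripper opens to 85 mm and grips with 20 to 120 N. Pads are 22 mm wide; open, the fingers measure 114 mm over their backs; the gripper's body (76 mm by 85 mm) begins 54 mm behind the grasp point. The pads swing forward as they close: fully open they stand 13 mm farther back than shut.
Start: joints at [1.184, 0.276, 1.505, -0, 1.361, -0.121], TCP at [0.151, 0.555, 0.25] pointing down, gripper open.
Joint ranges: [-2.89, 2.89], [-0.75, 2.08], [0.22, 2.7], [-1.18, 4.32], [0.11, 2.71], [-2.7, 2.7]. Speed limits (rad/s): [2.57, 2.57, 3.14, 3.14, 3.14, 3.14].

### API

Orientations are given as a unit quaternion [w, x, y, z].
In Python, from rig import get_state, imaging, ticket gives the robot as it stands. The module is installed in compiled form; this text tells all that it offers.
- The arm moves only by the shell command python3 -m inch 'ROWS' [FORCE]. ROWS is JSON, a list of rows, each an object with "claw": the opening, from -1 (shut) to 1 (fully open); "travel": the shift along the world's x, y, z in units of 200 mm (1.0 is 200 mm), a list of three; "turn": the turn about the world's z in units of 180 degrees (1.0 is 180 degrees). A call has 1 to 5 rows; each row is the pose to reach, as a shift and turn from the pose commanded when the call began, turning the shorter way round; what a row does not reach only later rows make up. A row lasts 1/10 s, in which the tool goes at most 50 mm and 8.59 degrees, less where a joint would pass 70% of its speed; a pose out of reach is approached as far as the arm can. A call with a number of a shift or a turn outside -1 to 1 is refused whole. A call with a gripper value outside its range is refused whole. The fingers move at their own pace and stop on an object; FORCE is the grip in N (left out, the last holds). Time passes only in rows, so rows that repeat a pose let the fingers close. It gives the time, the measured TCP pose, the force, the opening and the grip force at its end, in the units of the state.
- get_state(): the state, without advancing time (a new reading comes with each control period).
- imaging.get_image(name): name is "scene" or "side" or "wrist"; returns the picture (420x560x3 uint8, red, green, blue); there is no depth.
- imaging.camera_params(name): a dict with "camera_matrix" (3x3 intrinsics, pixels), "cam_to_world" (4x4, takes a point from camera to world coordinates); the wrist camera has in their place "T_tool_cam" (4x4, takes a point from camera to tool coordinates, whose origin is the TCP and whose axes are the flange's). Camera axes: x right, y down, z forward; pixel columns grow to the right and rows downward; lengths in m; the calibration is good to about 2 mm. A picture is of the moment at which its call begins: read the wrist's pose just before it. camera_params takes no time and is no camera call.
- ticket.sign_off(): hands the job in; it is judged then, once.
The state is a dict: "clock": time; "qpos": joint angles; "qd": joint speeds; "effort": joint torques, N m; "position": TCP position; "ee_rot": TCP orientation; "contact_force": force on the tool from outside, world axes, zero at the start; "moment": the same for the moment, N m; "width": finger opening in m; "gripper_force": force on a finger pad.
Only numpy, scipy, OpenCV 4.12 (cv2) and the standard library are available. Lean on these libraries where they do the work, as an engineer would, in place of code of your own. Each camera call takes 0.05 s, during which the arm holds its last target. There are 200 camera calls.

### The job

No pumice block comes down the steel refill chute because one has turned across its throat, under the in-turned flanges: push it back up the slope until it lies flat on the level loading shelf at the top, lift it out, lay it flat on the rubber mat and let go. Then take it afresh by its ends, which the empty white case on the turntable leaves open, lower it between the case's two long walls until it lies fully home, without dropping it in, and let go. Knock none of the bottles and other things over, and leave those that stand on the board itself where they are.

Things in the scene. Friction and masses are not known exactly. Their poses are not given: they have to be found in the camera images.
- chute: Stainless gravity-feed refill chute, fixed, 367 long, 98 wide. Origin under it at board height on its middle plane; x points level up-chute, y left, z up. From x -216 to -139 pick-up tray, floor at z 20; then a floor rising at 27 degrees to the crease (x 30, z 106); then the level loading shelf to x 145. Smooth sheet: a block let go on the slope slides back down; on the level shelf it stays.
- chute_crease (a point): Where slope meets shelf, on the floor at the middle (x 30, z 106 in the chute's frame); axes as the chute's, level. From 25 mm below it (along the slope) downwards, flat in-turned flanges cover both sides 31 to 34 above the slope floor, leaving a slot 48 wide along the middle, where closed fingers fit from above. Higher up the chute is open on top. Slope walls are 34 high.
- chute_throat (a point): Middle of the throat on the slope floor, 65 mm below the crease along the slope. From 45 to 85 mm below the crease the walls converge from 92 to 60 wide inside; below that the channel is 60 wide down to the tray.
- chute_shelf (a point): Middle of the loading shelf's floor: level, 115 long (x 30 to 145 of the chute), 92 wide inside, at z 106. Side walls 32 high; at the far end a lip 10 high.
- block: Grey pumice block, 42 (its x) by 70 (its y) by 26 (its z), about 60 g. Origin at the centre of its underside. At the start it lies on the slope, tilted with it, its length across the throat, a few degrees askew, its centre 45 to 56 mm below the crease along the slope, its ends caught between the walls under the flanges. On the shelf only 11 mm are left between its ends and the side walls.
- block_center (a point): The centre of the pumice block, 13 above its underside; axes as the block's (y along its 70 mm length, x across its 42 mm width).
- mat: Flat black ribbed rubber mat fixed on the board, 160 (its x) by 120 (its y) by 3 thick, near the middle in front of the robot. Origin at the centre of its underside.
- turntable: Black turntable's foot. Origin at board height on the vertical axis. Its platter, 300 across, top face 20 above the board, rim 8 high round the edge, revolves with a light friction (0.12 N m). Two bottles and a pot up to 200 tall stand on its half away from the case.
- case (a point): Empty white plastic case, fixed on the platter 80 from its axis, turning with it. Origin at the centre of its underside (20 above the board); x across it towards the turntable axis, y along it. 84 long, floor 3 thick. Two long walls, rims 32 above the underside, lean outward: 48 apart inside at the floor, 56 at the rim. Ends open but for lips 8 high above the underside, 76 apart inside.
- case_floor (a point): Centre of the case's inner floor, 23 above the board; axes as the case's. The block lies here with its 70 mm length along the case's y, its underside on this point and its top below the long walls' rims: in there its ends can be held from above over the end lips, its long faces cannot.
- yellow_bottle: Closed lemon-yellow bottle on the turntable, 64 across, 190 tall. Bystander. Origin under its foot.
- glass_bottle: Glass bottle with a flip-top lid on the turntable, 62 across, 197 tall. Bystander. Origin under its foot.
- scrubber_holder: Stainless steel scrubber holder with a scrubber in it, on the turntable, 76 across, 80 tall. Bystander. Origin under its foot.
- scour_tin: Aluminium tin, 70 across, 120 tall, on the board beyond the mat. Bystander. Origin under its foot.
- dish_brush: Wooden dish brush 220 long lying on the board beyond the mat. Bystander.
- tablet_carton: Cardboard carton 70 x 110 x 50 tall on the board just beyond the mat. Bystander. Origin under it.
Mind the look-alikes: they are no part of the job. Several things have the shape of the mat; the one meant has the colours described above.

How it is judged:
On the way, in this order (a step that is already met when the one before it is completed fails the run):
1. the block has been pushed back up and lies flat on the loading shelf (x of block_center in the frame of chute between 0.045 and 0.15 m and y of block_center in the frame of chute between -0.05 and 0.05 m and z of block_center in the frame of chute below 0.124 m and angle between the z axis of block and the z axis of chute, either way round below 0.12 rad), for 0.1 s.
2. the block has been laid flat on the mat and let go (x of block_center in the frame of mat between -0.08 and 0.08 m and y of block_center in the frame of mat between -0.06 and 0.06 m and z of block_center in the frame of mat below 0.0195 m and angle between the z axis of block and the z axis of mat, either way round below 0.12 rad and contact force between the fingers and block below 0.05 N and linear speed of block below 0.03 m/s), for 0.2 s.
3. the block has been lowered into the case in the fingers, to within 10 mm of home, not dropped in (x of block_center in the frame of case between -0.01 and 0.01 m and y of block_center in the frame of case between -0.01 and 0.01 m and z of block_center in the frame of case below 0.026 m and contact force between the fingers and block above 0.3 N), for 0.05 s.
At the end, for the whole second after the job is handed in: The block lies flat on the case's floor (its centre within 3 mm of home height and 7 mm of the case's middle, tilted less than 0.1 rad, its length within 0.2 rad of the case's), let go and at rest (x of block_center in the frame of case between -0.007 and 0.007 m and y of block_center in the frame of case between -0.007 and 0.007 m and z of block_center in the frame of case below 0.019 m and angle between the z axis of block and the z axis of case, either way round below 0.1 rad and angle between the y axis of block and the y axis of case, either way round below 0.2 rad and linear speed of block below 0.02 m/s); the robot touches nothing.
It fails at once if a bystander on the turntable tipped over (angle between any of yellow_bottle, glass_bottle, scrubber_holder's own z axis and vertical above 0.5 rad).
It fails at once if a bystander on the board moved by more than 30 mm or tipped (distance of any of scour_tin, dish_brush, tablet_carton from where it was at the start of the episode above 0.03 m or angle between scour_tin's own z axis and vertical above 0.5 rad).
It also fails if it takes over 72 s, if anything falls off the work surface, if the arm or the gripper's body presses on something with over 40 N, if the wrist force passes 120 N, or if a joint passes its speed limit or range.

## Working session

There is one attempt and no reset: what is moved stays moved. The work goes in short steps, Python scripts to look and compute and a shell command to move; the robot and the scene stay as the last step left them, time stands still between calls to the robot, and variables do not carry over. Pictures are saved under pics/ and viewed, at most 10 in all, crops included, and the job is handed in when it is done.

```bash
mkdir -p pics
cat > h.py <<'E'
import numpy as np, cv2
from rig import get_state, imaging
def cam(n):
    p=imaging.camera_params(n); return np.array(p["camera_matrix"]),np.array(p["cam_to_world"])
def ray(n,u,v,z):
    K,T=cam(n); d=T[:3,:3]@np.linalg.inv(K)@[u,v,1]; o=T[:3,3]; return o+d*(z-o[2])/d[2]
def proj(n,P):
    K,T=cam(n); P=np.atleast_2d(P); c=(P-T[:3,3])@T[:3,:3]; q=c@K.T; return q[:,:2]/q[:,2:]
E
python3 - <<'E'
from h import *
for n in("scene","side"):
    im=imaging.get_image(n)[:,:,::-1]; cv2.imwrite(f"pics/{n}_raw.png",im)
    cv2.imwrite(f"pics/{n}0.png",cv2.resize(im,(800,600),interpolation=cv2.INTER_CUBIC))
    K,T=cam(n);print(n,K[0,0],T[:3,3].round(3),T[:3,2].round(3))
s=get_state();print({k:np.round(v,3) for k,v in s.items()})
E
```

```text
scene 400.4668506832244 [ 0.989 -0.08   0.9  ] [-0.536  0.099 -0.838]
side 513.0954895168568 [-0.214 -0.967  0.823] [ 0.494  0.703 -0.511]
{'clock': np.float64(0.1), 'qpos': array([ 1.184,  0.277,  1.506, -0.   ,  1.361, -0.121]), 'qd': array([-0.001, -0.002, -0.003, -0.001,  0.002,  0.001]), 'effort': array([ 2.000e-03, -4.177e+01, -2.464e+01, -0.000e+00,  6.000e-03,
       -0.000e+00]), 'position': array([0.151, 0.554, 0.25 ]), 'ee_rot': array([-0.   ,  0.133,  0.991, -0.001]), 'contact_force': array([ 0.97 , -0.287, -0.049]), 'moment': array([-0.062, -0.008, -0.025]), 'gripper_force': np.float64(0.0), 'width': np.float64(0.086)}
```

View pics/scene0.png

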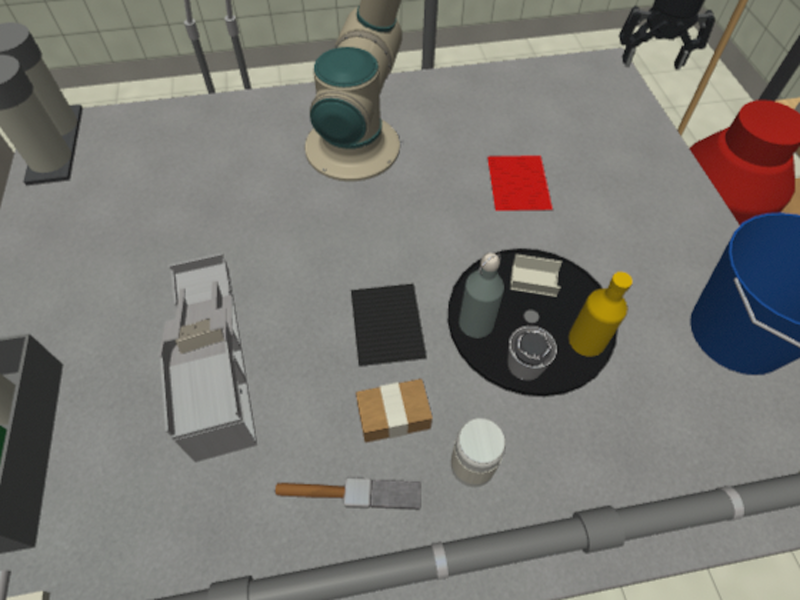

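View pics/side0.png

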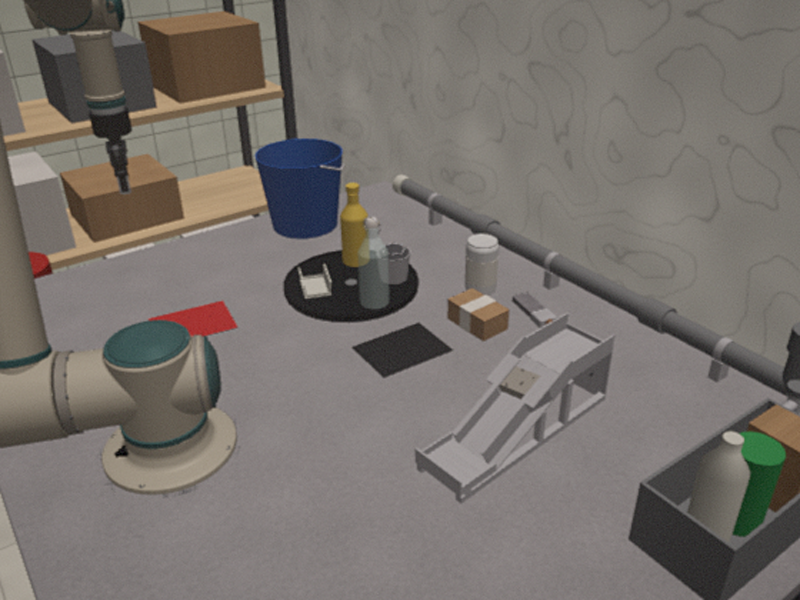

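The first picture shows the chute on the robot's right, with its shelf end away from the base around (210,400). The block is at about (200,330), the black mat at (388,323), and the turntable at (530,320) with the case at (537,275) on the base side. The second shows the same layout from the side: block at (520,382), case at (315,285). I'll enlarge both areas.

Run:
```python
from h import *
im=cv2.imread("pics/scene_raw.png")
a=im[172:332,107:187]; b=im[170:280,310:436]
A=cv2.resize(a,None,fx=3.75,fy=3.75,interpolation=cv2.INTER_CUBIC); B=cv2.resize(b,None,fx=3.75,fy=3.75,interpolation=cv2.INTER_CUBIC)
o=np.zeros((600,800,3),np.uint8); o[:A.shape[0],:300]=A; o[:B.shape[0],310:310+B.shape[1]]=B[:,:490]
cv2.imwrite("pics/crop1.png",o)
im=cv2.imread("pics/side_raw.png"); cv2.imwrite("pics/crop2.png",cv2.resize(im[210:360,285:435],(600,600),interpolation=cv2.INTER_CUBIC))
```

```text
(no output)
```

View pics/crop1.png

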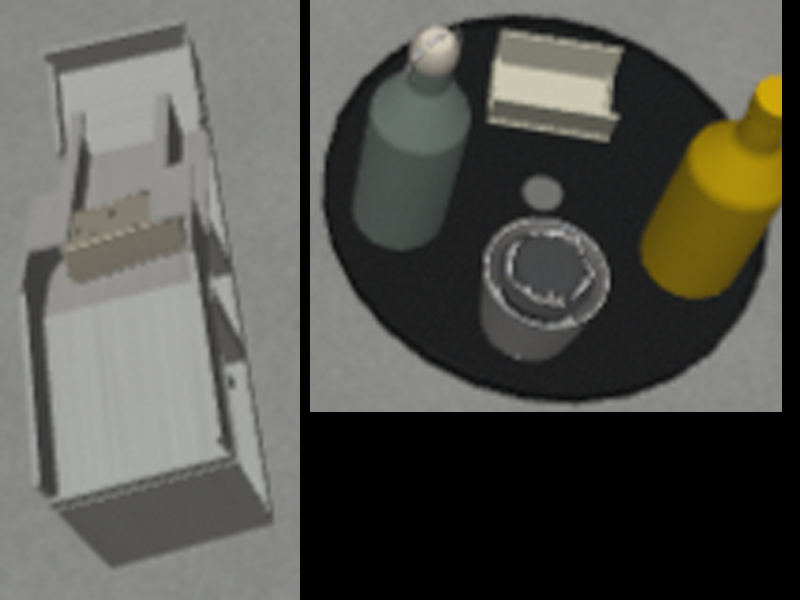

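View pics/crop2.png

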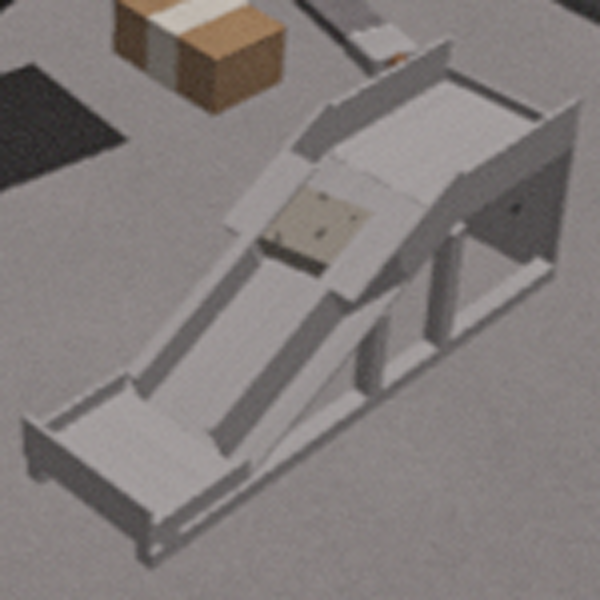

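The crops give corners for the chute, block, case and turntable. Next I'll fit their poses.

```bash
cat > fit.py <<'E'
from h import *
from scipy.optimize import least_squares
def A(x,y): return 107+(x+.5)/3.75-.5,172+(y+.5)/3.75-.5
def B(x,y): return 310+(x-310+.5)/3.75-.5,170+(y+.5)/3.75-.5
def S(x,y): return 285+(x+.5)/4-.5,210+(y+.5)/4-.5
def W(p,P):
    c,s=np.cos(p[2]),np.sin(p[2]); P=np.atleast_2d(P); return np.c_[P[:,0]*c-P[:,1]*s+p[0],P[:,0]*s+P[:,1]*c+p[1],P[:,2]]
def fit(obs,x0):
    f=lambda p:np.concatenate([proj(n,W(p,P))[0]-uv for n,uv,P in obs])
    r=least_squares(f,x0,loss='soft_l1'); print(r.x.round(4),'res',f(r.x).reshape(-1,2).round(1).tolist()); return r.x
E
python3 - <<'E'
from fit import *
m=1e-3
P=lambda *a:np.array(a)*m
obs=[("scene",A(112,567),P(145,-49,0)),("scene",A(272,520),P(145,49,0)),("scene",A(52,505),P(145,-49,116)),("scene",A(236,460),P(145,49,116)),
("scene",A(45,313),P(30,-46,106)),("scene",A(195,284),P(30,46,106)),
("side",S(556,270),P(145,-49,0)),("side",S(152,565),P(-216,-49,0)),("side",S(580,97),P(145,-49,138)),("side",S(452,40),P(145,49,138)),("side",S(330,155),P(30,46,106)),("side",S(432,205),P(30,-46,106))]
c=fit(obs,[.4,-.3,.1])
k=.7
fit([("scene",(u*k,v*k),P(a,b,3)) for u,v,a,b in [(351,289,-60,-80),(414,284,-60,80),(425,357,60,80),(359,364,60,-80)]],[.4,0,0])
print([ray("scene",u*k,v*k,.003).round(3) for u,v in [(351,289),(414,284),(425,357),(359,364)]])
print('axis knob',ray("scene",*B(543,192),.024))
pts=np.array([ray("scene",*B(x,y),.028)[:2] for x,y in [(323,185),(765,250),(560,403),(510,15),(350,105),(340,265),(430,370),(690,370),(700,90)]])
print('tt',least_squares(lambda q:np.hypot(*(pts-q).T)-.15,[.4,.3],loss='soft_l1',f_scale=.003).x)
for n,q in [('farL',(503,32)),('farR',(622,46)),('nearL',(490,103)),('nearR',(617,118))]: print(n,ray("scene",*B(*q),.052).round(4))
# block top edge: ray intersect plane of top (26 above slope)
th=np.radians(27); cy,sy=np.cos(c[2]),np.sin(c[2])
R=np.array([[cy,-sy,0],[sy,cy,0],[0,0,1]]); n=R@[-np.sin(th),0,np.cos(th)]; o=W(c,P(30,0,106))[0]; ex=R@[np.cos(th),0,np.sin(th)]; ey=R@[0,1,0]
for nm,uv in [("scene",A(65,242)),("scene",A(187,221)),("side",S(372,212)),("side",S(318,186)),("side",S(258,240)),("side",S(328,266))]:
    K,T=cam(nm); d=T[:3,:3]@np.linalg.inv(K)@[*uv,1]; q=T[:3,3]; X=q+d*((o+.026*n-q)@n)/(d@n); print(nm,'slope coords',((X-o)@ex*1e3).round(1),((X-o)@ey*1e3).round(1))
print('crease',o)
E
```

```text
[ 0.5168 -0.3063  0.1002] res [[0.2, 0.1], [1.0, 0.9], [-0.6, -0.7], [-0.8, -1.5], [0.4, 2.3], [2.8, -0.3], [-0.6, 2.3], [-0.2, 0.5], [0.8, 0.1], [-0.4, -1.6], [0.1, -1.6], [5.5, 2.9]]
[0.4726 0.0042 0.1099] res [[-8.4, 12.0], [5.2, 1.2], [12.1, -12.4], [-2.8, -1.1]]
[array([ 0.388, -0.055,  0.003]), array([0.398, 0.064, 0.003]), array([0.552, 0.053, 0.003]), array([ 0.545, -0.062,  0.003])]
axis knob [0.51524319 0.25311196 0.024     ]
tt [0.51985076 0.25061041]
farL [0.3989 0.2548 0.052 ]
farR [0.4255 0.3335 0.052 ]
nearL [0.4558 0.2284 0.052 ]
nearR [0.483  0.3099 0.052 ]
scene slope coords -40.1 -30.4
scene slope coords -30.9 41.9
side slope coords -32.4 -18.3
side slope coords -34.9 19.7
side slope coords -82.3 26.8
side slope coords -73.9 -19.0
crease [ 0.546641   -0.30331165  0.106     ]
```

```bash
R='{"claw":-1,"travel":[0.575,-0.64,0.25],"turn":0}'
python3 -m inch '[{"claw":-1,"travel":[0.15,-0.16,0.07],"turn":0},{"claw":-1,"travel":[0.3,-0.32,0.14],"turn":0},{"claw":-1,"travel":[0.45,-0.48,0.2],"turn":0},{"claw":-1,"travel":[0.55,-0.64,0.25],"turn":0},{"claw":-1,"travel":[0.55,-0.64,0.25],"turn":0}]'
python3 -m inch '[{"claw":-1,"travel":[0.15,-0.16,0.05],"turn":0},{"claw":-1,"travel":[0.3,-0.32,0.1],"turn":0},{"claw":-1,"travel":[0.45,-0.48,0.15],"turn":0},{"claw":-1,"travel":[0.55,-0.64,0.15],"turn":0},{"claw":-1,"travel":[0.55,-0.64,0.15],"turn":0}]'
python3 -m inch '[{"claw":-1,"travel":[0,0,0],"turn":0},{"claw":-1,"travel":[0,0,0],"turn":0}]'
cat >> h.py <<'E'
from scipy.spatial.transform import Rotation as Ro
import json
def snap(f):
    s=get_state(); im=imaging.get_image("wrist")[:,:,::-1]; p=imaging.camera_params("wrist")
    q=np.array(s["ee_rot"]); T=np.eye(4); T[:3,:3]=Ro.from_quat(q[[1,2,3,0]]).as_matrix(); T[:3,3]=s["position"]
    json.dump({"K":np.array(p["camera_matrix"]).tolist(),"T":(T@np.array(p["T_tool_cam"])).tolist()},open(f"pics/{f}.json","w"))
    cv2.imwrite(f"pics/{f}_raw.png",im); cv2.imwrite(f"pics/{f}.png",cv2.resize(im,(800,600),interpolation=cv2.INTER_CUBIC))
    print(s["clock"],s["position"],np.degrees(np.arctan2(2*q[1]*q[1]*0+2*q[2]*q[2]-1,2*q[1]*q[2])))
_cam=cam
def cam(n):
    if n in("scene","side"): return _cam(n)
    d=json.load(open(f"pics/{n}.json")); return np.array(d["K"]),np.array(d["T"])
E
python3 -c "
from h import *
snap('w1'); print(cam('w1')[1].round(3))"
```

```text
clock: 0.6
position: [0.2634, 0.4239, 0.3016]
ee_rot: [0.001, 0.135, 0.991, -0.0]
contact_force: [0.7, 1.0, -0.7]
width: 0.0123
gripper_force: 0.0
clock: 1.1
position: [0.3731, 0.2962, 0.33]
ee_rot: [0.0, 0.135, 0.991, -0.001]
contact_force: [-0.4, 1.3, -0.5]
width: 0.0002
gripper_force: 0.0
clock: 1.3
position: [0.3702, 0.2998, 0.3299]
ee_rot: [-0.001, 0.132, 0.991, 0.0]
contact_force: [-0.4, -0.5, 0.5]
width: 0.0003
gripper_force: 0.0
1.3 [0.37022569 0.2997838  0.32985664] 74.82956043566348
[[ 0.261  0.923  0.283  0.299]
 [ 0.965 -0.25  -0.077  0.318]
 [-0.     0.293 -0.956  0.453]
 [ 0.     0.     0.     1.   ]]
```

View pics/w1.png

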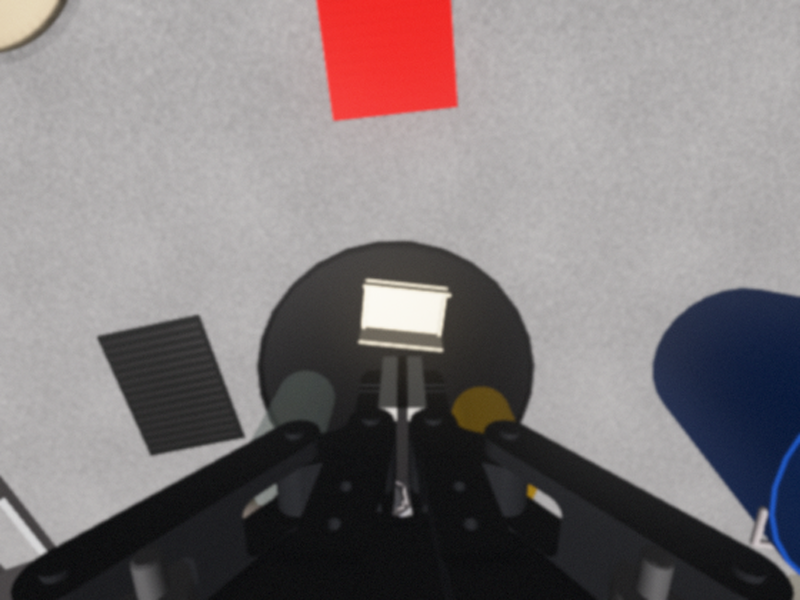

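Picture w1: the case is at (403,315) on the turntable, the glass bottle is at (300,400) and the yellow one at (482,405). Now to the chute for the same kind of view.

```bash
python3 -m inch '[{"claw":-1,"travel":[0.03,-0.25,-0.05],"turn":0.02},{"claw":-1,"travel":[0.07,-0.5,-0.05],"turn":0.039},{"claw":-1,"travel":[0.1,-0.75,-0.05],"turn":0.039},{"claw":-1,"travel":[0.13,-1,-0.05],"turn":0.039},{"claw":-1,"travel":[0.13,-1,-0.05],"turn":0.039}]' >/dev/null
python3 -m inch '[{"claw":-1,"travel":[0.03,-0.25,-0.05],"turn":0.02},{"claw":-1,"travel":[0.07,-0.5,-0.05],"turn":0.039},{"claw":-1,"travel":[0.1,-0.75,-0.05],"turn":0.039},{"claw":-1,"travel":[0.13,-1,-0.05],"turn":0.039},{"claw":-1,"travel":[0.13,-1,-0.05],"turn":0.039}]' >/dev/null
python3 -m inch '[{"claw":-1,"travel":[0.03,-0.25,-0.05],"turn":0.02},{"claw":-1,"travel":[0.07,-0.5,-0.05],"turn":0.039},{"claw":-1,"travel":[0.1,-0.75,-0.05],"turn":0.039},{"claw":-1,"travel":[0.13,-1.0,-0.05],"turn":0.039},{"claw":-1,"travel":[0.13,-1.0,-0.05],"turn":0.039}]' >/dev/null
python3 -m inch '[{"claw":-1,"travel":[0,0,0],"turn":0},{"claw":-1,"travel":[0,0,0],"turn":0}]'
python3 - <<'E'
from h import *
snap('w2')
a=cv2.imread("pics/w1_raw.png")[185:255,240:325]; b=cv2.imread("pics/w2_raw.png")
o=np.zeros((600,800,3),np.uint8)
A=cv2.resize(a,None,fx=4,fy=4,interpolation=cv2.INTER_CUBIC); o[:280,:340]=A
c=b[130:360,190:370]; C=cv2.resize(c,None,fx=2.5,fy=2.5,interpolation=cv2.INTER_CUBIC); o[:575,345:795]=C
cv2.imwrite("pics/crop3.png",o)
print(proj('w2',[[.547,-.303,.106],[.5,-.308,.09]]))
E
```

```text
clock: 3.05
position: [0.4496, -0.2987, 0.3]
ee_rot: [-0.0, -0.052, 0.999, 0.001]
contact_force: [0.1, 0.3, 0.8]
width: 0.0
gripper_force: 0.0
3.05 [ 0.44963575 -0.29869912  0.30004777] 95.96296331247223
[[269.5099778  267.93604303]
 [269.46567928 224.65969595]]
```

View pics/crop3.png

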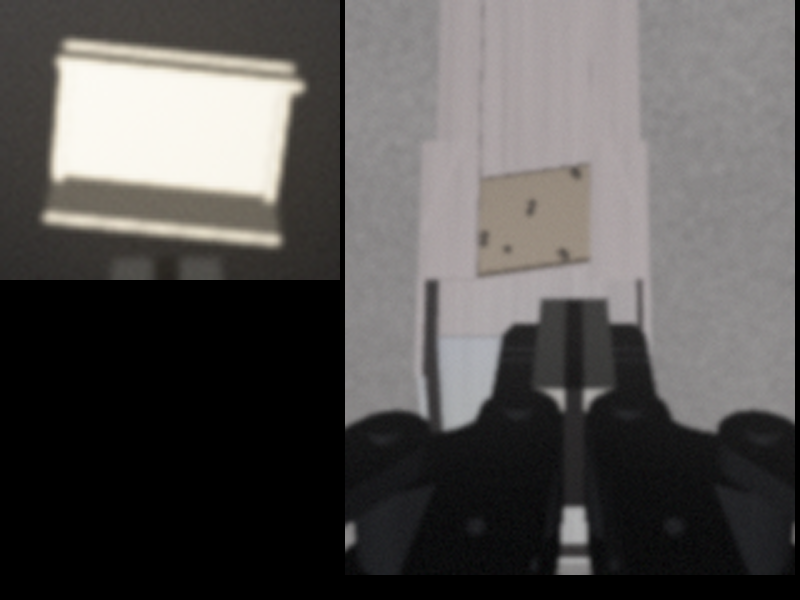

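The left part shows the case rims: far rim (62,45)–(295,70), near rim (45,218)–(280,241). The right part shows the block in the slot: lower edge (482,178)–(590,163), upper edge (477,274)–(590,260), flange end at y=280, crease at y≈337.

```bash
cat > m2.py <<'E'
from fit import *
import h
def c3(x,y): return 190+(x-345+.5)/2.5-.5,130+(y+.5)/2.5-.5
def c1(x,y): return 240+(x+.5)/4-.5,185+(y+.5)/4-.5
m=1e-3; P=lambda *a:np.array(a)*m
th=np.radians(27)
def sl(s,y,hh): return P(30+s*np.cos(th)-hh*np.sin(th),y,106+s*np.sin(th)+hh*np.cos(th))
obs=[("scene",A(112,567),P(145,-49,0)),("scene",A(272,520),P(145,49,0)),("scene",A(52,505),P(145,-49,116)),("scene",A(236,460),P(145,49,116)),
("side",S(556,270),P(145,-49,0)),("side",S(152,565),P(-216,-49,0)),("side",S(580,97),P(145,-49,138)),("side",S(452,40),P(145,49,138)),
("w2",c3(479,279),sl(-25,-24,34)),("w2",c3(590,279),sl(-25,24,34)),("w2",c3(438,337),P(30,-46,106))]
c=fit(obs,[.52,-.306,.1])
R=Ro.from_euler('z',c[2]).as_matrix(); n=R@[-np.sin(th),0,np.cos(th)]; o=W(c,P(30,0,106))[0]; ex=R@[np.cos(th),0,np.sin(th)]; ey=R@[0,1,0]
for uv in [(482,178),(590,163),(477,274),(590,260)]:
    K,T=h.cam('w2'); d=T[:3,:3]@np.linalg.inv(K)@[*c3(*uv),1]; q=T[:3,3]; X=q+d*((o+.026*n-q)@n)/(d@n); print('block s,y',((X-o)@ex*1e3).round(1),((X-o)@ey*1e3).round(1),X.round(4))
print('crease',o,'shelf mid',W(c,P(87,0,106)))
# case: rim lines
t=52
lo=[]
for nm,f in (("w1",c1),):
    for uv in [(62,45),(295,70),(45,218),(280,241),(60,62),(303,88),(55,178),(268,200)]: 
        lo.append(ray(nm,*f(*uv),.052)); print('case',lo[-1].round(4))
K1=lambda x,y:(x*.7,y*.7)
print('glass',ray('w1',*K1(305,395),.1).round(3), ray('scene',*B(398,225),.02).round(3))
E
sed -i 's/^from h import \*/from h import */' fit.py; python3 m2.py
```

```text
[ 0.5144 -0.309   0.1073] res [[-0.5, -0.7], [0.2, -0.1], [-1.4, -1.6], [-1.7, -2.7], [-0.7, 3.0], [0.4, 2.1], [0.8, 0.6], [-0.7, -1.0], [-0.0, 0.7], [1.0, 0.6], [0.5, 1.2]]
block s,y -70.8 -24.4 [ 0.4724 -0.3381  0.097 ]
block s,y -77.5 23.5 [ 0.4614 -0.2911  0.094 ]
block s,y -28.4 -25.9 [ 0.5101 -0.3355  0.1163]
block s,y -34.3 23.2 [ 0.4996 -0.2873  0.1136]
crease [ 0.54424987 -0.30579191  0.106     ] shelf mid [[ 0.60092191 -0.29968612  0.106     ]]
case [0.3924 0.2564 0.052 ]
case [0.4216 0.3305 0.052 ]
case [0.4515 0.2325 0.052 ]
case [0.4819 0.3107 0.052 ]
case [0.398 0.254 0.052]
case [0.4286 0.3317 0.052 ]
case [0.4379 0.2402 0.052 ]
case [0.4655 0.3103 0.052 ]
glass [0.471 0.181 0.1  ] [0.521 0.151 0.02 ]
```

```bash
python3 -m inch '[{"claw":-1,"travel":[-0.04,-0.08,-0.25],"turn":0},{"claw":-1,"travel":[-0.04,-0.08,-0.5],"turn":0},{"claw":-1,"travel":[-0.04,-0.08,-0.7],"turn":0},{"claw":-1,"travel":[-0.04,-0.08,-0.8],"turn":0},{"claw":-1,"travel":[-0.04,-0.08,-0.8],"turn":0}]'
python3 -m inch '[{"claw":-1,"travel":[0,0,-0.1],"turn":0},{"claw":-1,"travel":[0,0,-0.18],"turn":0},{"claw":-1,"travel":[0,0,-0.26],"turn":0},{"claw":-1,"travel":[0,0,-0.26],"turn":0},{"claw":-1,"travel":[0,0,-0.26],"turn":0}]'
```

```text
clock: 3.6
position: [0.4395, -0.3136, 0.1376]
ee_rot: [-0.002, -0.052, 0.999, 0.003]
contact_force: [0.2, 0.1, 0.6]
width: 0.0004
gripper_force: 0.0
clock: 4.1
position: [0.4421, -0.3171, 0.09]
ee_rot: [0.001, -0.051, 0.999, -0.001]
contact_force: [0.6, -0.3, 0.7]
width: 0.0002
gripper_force: 0.0
```

```bash
python3 -m inch '[{"claw":-1,"travel":[0.045,0.005,0.023],"turn":0},{"claw":-1,"travel":[0.09,0.01,0.046],"turn":0},{"claw":-1,"travel":[0.135,0.015,0.069],"turn":0},{"claw":-1,"travel":[0.18,0.02,0.092],"turn":0},{"claw":-1,"travel":[0.225,0.024,0.115],"turn":0}]'
python3 -m inch '[{"claw":-1,"travel":[0.045,0.005,0.023],"turn":0},{"claw":-1,"travel":[0.09,0.01,0.046],"turn":0},{"claw":-1,"travel":[0.135,0.015,0.069],"turn":0},{"claw":-1,"travel":[0.18,0.02,0.092],"turn":0},{"claw":-1,"travel":[0.225,0.024,0.115],"turn":0}]'
python3 -m inch '[{"claw":-1,"travel":[0,0,0],"turn":0},{"claw":-1,"travel":[0,0,0],"turn":0}]'
python3 - <<'E'
from h import *
snap('w3')
b=cv2.imread("pics/w3_raw.png"); s=imaging.get_image("side")[:,:,::-1]
o=np.hstack([cv2.resize(b[100:400,130:430],(400,400)),cv2.resize(s[210:310,335:435],(400,400),interpolation=cv2.INTER_CUBIC)])
cv2.imwrite("pics/crop4.png",o)
E
```

```text
clock: 4.6
position: [0.4841, -0.3119, 0.1115]
ee_rot: [-0.003, -0.052, 0.999, 0.001]
contact_force: [-3.5, 0.3, -0.1]
width: 0.0002
gripper_force: 0.4
clock: 5.1
position: [0.5325, -0.3075, 0.1347]
ee_rot: [0.001, -0.051, 0.999, -0.0]
contact_force: [-0.1, -1.1, 0.1]
width: 0.0002
gripper_force: 0.0
clock: 5.3
position: [0.5314, -0.3074, 0.1342]
ee_rot: [-0.0, -0.051, 0.999, 0.0]
contact_force: [-0.3, 1.4, 0.1]
width: -0.0001
gripper_force: 0.0
5.3 [ 0.53141133 -0.30737739  0.13419125] 95.85830502533291
```

View pics/crop4.png

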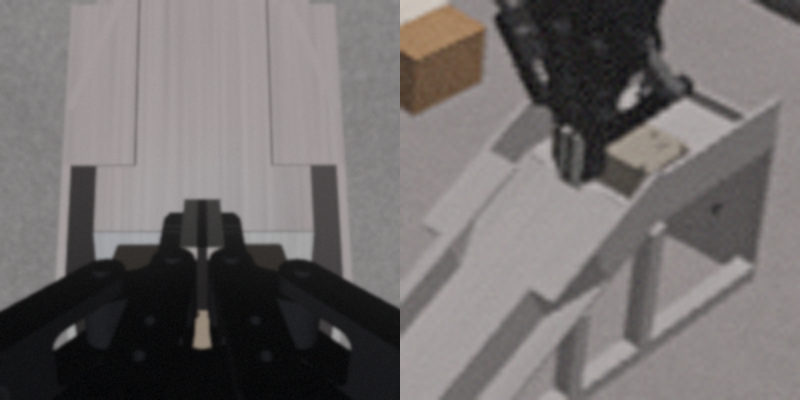

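The block lies flat and square on the shelf. Its back face spans (113–285, 258) in the left half, with the crease at y=232. I'll push it to mid-shelf, then back off and look.

```bash
python3 -m inch '[{"claw":-1,"travel":[0.02,0.002,0],"turn":0},{"claw":-1,"travel":[0.04,0.004,0],"turn":0},{"claw":-1,"travel":[0.06,0.006,0],"turn":0},{"claw":-1,"travel":[0.08,0.008,0],"turn":0},{"claw":-1,"travel":[0.1,0.01,0],"turn":0}]'
python3 -m inch '[{"claw":-1,"travel":[0.02,0.002,0],"turn":0},{"claw":-1,"travel":[0.04,0.004,0],"turn":0},{"claw":-1,"travel":[0.06,0.006,0],"turn":0},{"claw":-1,"travel":[0.08,0.008,0],"turn":0},{"claw":-1,"travel":[0.09,0.01,0],"turn":0}]'
python3 -m inch '[{"claw":-1,"travel":[-0.05,0,0],"turn":0},{"claw":-1,"travel":[-0.2,-0.02,0.2],"turn":0},{"claw":-1,"travel":[-0.3,-0.03,0.4],"turn":0},{"claw":-1,"travel":[-0.4,-0.04,0.6],"turn":0},{"claw":-1,"travel":[-0.4,-0.04,0.7],"turn":0}]'
python3 -m inch '[{"claw":-1,"travel":[0,0,0],"turn":0},{"claw":-1,"travel":[0,0,0],"turn":0}]'
python3 - <<'E'
from h import *
snap('w4')
b=cv2.imread("pics/w4_raw.png")
print(proj('w4',[[.60,-.30,.132]]))
cv2.imwrite("pics/crop5.png",cv2.resize(b[150:330,170:390],None,fx=3,fy=3,interpolation=cv2.INTER_CUBIC))
E
```

```text
clock: 5.9
position: [0.5514, -0.3055, 0.1343]
ee_rot: [-0.0, -0.051, 0.999, 0.0]
contact_force: [0.7, -0.4, -0.0]
width: 0.0003
gripper_force: 0.1
clock: 6.4
position: [0.5696, -0.3035, 0.1343]
ee_rot: [0.0, -0.051, 0.999, -0.0]
contact_force: [-0.1, -0.5, 0.7]
width: 0.0003
gripper_force: 0.2
clock: 6.9
position: [0.4868, -0.3123, 0.2786]
ee_rot: [0.001, -0.05, 0.999, -0.002]
contact_force: [0.8, -0.8, 0.8]
width: 0.0001
gripper_force: 0.0
clock: 7.1
position: [0.4884, -0.3114, 0.2742]
ee_rot: [0.0, -0.051, 0.999, 0.0]
contact_force: [-0.4, 0.1, -0.6]
width: -0.0002
gripper_force: 0.0
7.1 [ 0.48835045 -0.31138204  0.27422981] 95.81046544397138
[[282.479746   306.77044915]]
```

View pics/crop5.png

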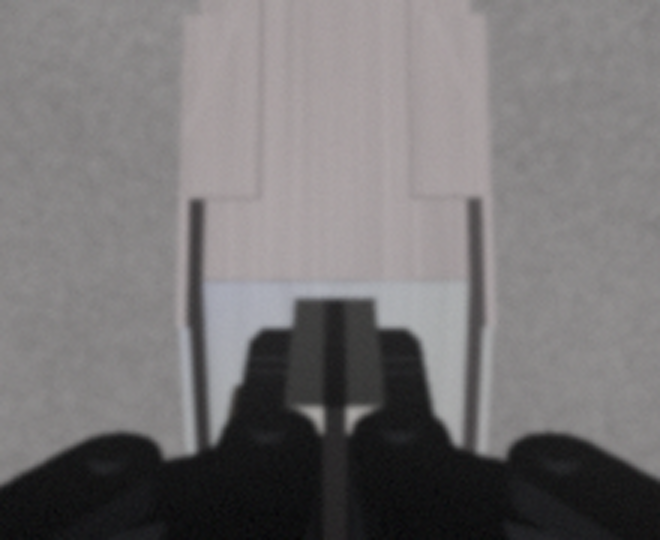

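The picture shows the crease at y=282 and the block's back edge at y≈405, seen between and beside the pads. That agrees with the fingers' last push position, so the block centre is near (0.601,-0.300). Now the quarter turn to grip it across its width.

```bash
python3 -m inch '[{"claw":0.5,"travel":[0.12,0.01,0],"turn":-0.045},{"claw":0.5,"travel":[0.24,0.02,0],"turn":-0.09},{"claw":0.5,"travel":[0.36,0.03,0],"turn":-0.135},{"claw":0.5,"travel":[0.48,0.045,0],"turn":-0.18},{"claw":0.5,"travel":[0.565,0.055,0],"turn":-0.225}]'
python3 -m inch '[{"claw":0.5,"travel":[0,0,-0.05],"turn":-0.045},{"claw":0.5,"travel":[0,0,-0.1],"turn":-0.09},{"claw":0.5,"travel":[0,0,-0.15],"turn":-0.135},{"claw":0.5,"travel":[0,0,-0.2],"turn":-0.18},{"claw":0.5,"travel":[0,0,-0.25],"turn":-0.225}]'
python3 -m inch '[{"claw":0.5,"travel":[0,0,0],"turn":-0.045},{"claw":0.5,"travel":[0,0,0],"turn":-0.05},{"claw":0.5,"travel":[0,0,0],"turn":-0.05},{"claw":0.5,"travel":[0,0,0],"turn":-0.05}]'
python3 - <<'E'
from h import *
print(ray('w4',170+405/3*0+338/3,150+405/3,.132))
snap('w5')
b=cv2.imread("pics/w5_raw.png"); s=imaging.get_image("side")[:,:,::-1]
print(proj('w5',[[.601,-.30,.132]]),proj('side',[[.601,-.30,.132]]))
o=np.hstack([cv2.resize(b[180:400,170:390],(400,400)),cv2.resize(s[200:300,335:435],(400,400),interpolation=cv2.INTER_CUBIC)])
cv2.imwrite("pics/crop6.png",o)
E
```

```text
clock: 7.65
position: [0.603, -0.2996, 0.2712]
ee_rot: [-0.002, 0.3, 0.954, 0.001]
contact_force: [-0.4, -0.1, -0.1]
width: 0.0641
gripper_force: 0.0
clock: 8.15
position: [0.6013, -0.2998, 0.221]
ee_rot: [-0.002, 0.612, 0.791, -0.0]
contact_force: [0.4, 0.9, 0.3]
width: 0.0639
gripper_force: 0.0
clock: 8.55
position: [0.602, -0.3004, 0.2237]
ee_rot: [-0.0, 0.669, 0.743, -0.0]
contact_force: [0.3, 0.2, 0.2]
width: 0.0637
gripper_force: 0.0
[ 0.57521902 -0.30237395  0.132     ]
8.55 [ 0.60201834 -0.30043189  0.22368191] 5.951689026978004
[[278.27824296 216.96981122]] [[398.54057059 237.51105231]]
```

View pics/crop6.png

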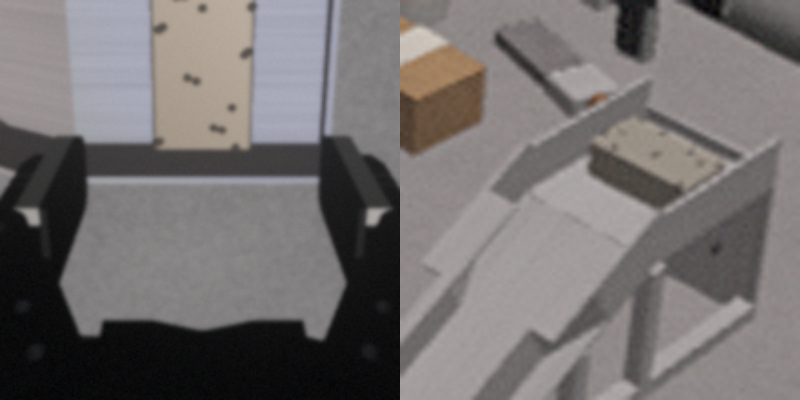

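Left part: the block is centred between the fingers (151–253, fingers 85–320), its near end at y≈149. Right part: it lies flat on the shelf.

```bash
python3 -c "
from h import *
print(ray('w5',170+202*.55,180+149*.55,.132),ray('w5',170+151*.55,180+100*.55,.132),ray('w5',170+253*.55,180+100*.55,.132))"
python3 -m inch '[{"claw":0.5,"travel":[0,0,-0.15],"turn":0},{"claw":0.5,"travel":[0,0,-0.3],"turn":0},{"claw":0.5,"travel":[0,0,-0.4],"turn":0},{"claw":0.5,"travel":[0,0,-0.45],"turn":0},{"claw":0.5,"travel":[0,0,-0.48],"turn":0}]' 40
python3 -m inch '[{"claw":0.5,"travel":[0,0,0],"turn":0},{"claw":-0.3,"travel":[0,0,0],"turn":0},{"claw":-0.5,"travel":[0,0,0],"turn":0},{"claw":-0.5,"travel":[0,0,0],"turn":0},{"claw":-0.5,"travel":[0,0,0],"turn":0}]' 40
```

```text
[ 0.60691187 -0.33647992  0.132     ] [ 0.58350708 -0.31628579  0.132     ] [ 0.62563843 -0.31187947  0.132     ]
clock: 9.15
position: [0.6019, -0.3005, 0.1276]
ee_rot: [-0.0, 0.67, 0.742, -0.0]
contact_force: [0.6, -0.5, 0.6]
width: 0.0641
gripper_force: 0.0
clock: 9.65
position: [0.6029, -0.301, 0.1299]
ee_rot: [0.001, 0.67, 0.742, 0.0]
contact_force: [-0.4, 0.5, 6.0]
width: 0.0411
gripper_force: 42.5
```

```bash
python3 -m inch '[{"claw":-0.5,"travel":[0,0,0.1],"turn":0},{"claw":-0.5,"travel":[0,0,0.25],"turn":0},{"claw":-0.5,"travel":[0,0,0.45],"turn":0},{"claw":-0.5,"travel":[0,0,0.6],"turn":0},{"claw":-0.5,"travel":[0,0,0.6],"turn":0}]'
python3 -m inch '[{"claw":-0.5,"travel":[-0.07,0.14,0],"turn":-0.02},{"claw":-0.5,"travel":[-0.14,0.29,0],"turn":-0.04},{"claw":-0.5,"travel":[-0.22,0.44,0],"turn":-0.06},{"claw":-0.5,"travel":[-0.3,0.6,0],"turn":-0.08},{"claw":-0.5,"travel":[-0.37,0.75,0],"turn":-0.1}]'
python3 -m inch '[{"claw":-0.5,"travel":[-0.07,0.15,0],"turn":-0.02},{"claw":-0.5,"travel":[-0.14,0.3,0],"turn":-0.04},{"claw":-0.5,"travel":[-0.22,0.45,0],"turn":-0.052},{"claw":-0.5,"travel":[-0.3,0.6,0],"turn":-0.052},{"claw":-0.5,"travel":[-0.37,0.75,0],"turn":-0.052}]'
python3 -m inch '[{"claw":-0.5,"travel":[0,0,-0.1],"turn":0},{"claw":-0.5,"travel":[0,0,-0.3],"turn":0},{"claw":-0.5,"travel":[0,0,-0.5],"turn":0},{"claw":-0.5,"travel":[0,0,-0.7],"turn":0},{"claw":-0.5,"travel":[0,0,-0.8],"turn":0}]'
python3 -m inch '[{"claw":-0.5,"travel":[0,0,-0.08],"turn":0},{"claw":-0.5,"travel":[0,0,-0.14],"turn":0},{"claw":-0.5,"travel":[0,0,-0.18],"turn":0},{"claw":-0.5,"travel":[0,0,-0.2],"turn":0},{"claw":-0.5,"travel":[0,0,-0.2],"turn":0}]'
```

```text
clock: 10.15
position: [0.604, -0.3018, 0.2538]
ee_rot: [0.005, 0.67, 0.742, 0.001]
contact_force: [-0.4, -0.2, -1.2]
width: 0.0412
gripper_force: 41.9
clock: 10.65
position: [0.5263, -0.1489, 0.2468]
ee_rot: [-0.001, 0.779, 0.627, -0.001]
contact_force: [-0.1, -0.2, -0.8]
width: 0.0416
gripper_force: 41.8
clock: 11.15
position: [0.4521, 0.0007, 0.2471]
ee_rot: [-0.001, 0.827, 0.562, -0.001]
contact_force: [1.0, 0.9, -0.8]
width: 0.0409
gripper_force: 41.8
clock: 11.65
position: [0.4506, 0.0, 0.0846]
ee_rot: [-0.002, 0.827, 0.563, -0.003]
contact_force: [-0.6, 0.7, -0.7]
width: 0.0412
gripper_force: 41.8
clock: 12.15
position: [0.4536, -0.0005, 0.0479]
ee_rot: [-0.0, 0.827, 0.563, -0.0]
contact_force: [-0.0, 0.5, -0.7]
width: 0.0412
gripper_force: 41.8
```

```bash
python3 -m inch '[{"claw":-0.5,"travel":[0,0,-0.03],"turn":0},{"claw":-0.5,"travel":[0,0,-0.06],"turn":0},{"claw":-0.5,"travel":[0,0,-0.08],"turn":0},{"claw":-0.5,"travel":[0,0,-0.09],"turn":0},{"claw":-0.5,"travel":[0,0,-0.09],"turn":0}]'
python3 -m inch '[{"claw":-0.5,"travel":[0,0,-0.01],"turn":0},{"claw":-0.5,"travel":[0,0,-0.01],"turn":0}]'
```

```text
clock: 12.65
position: [0.4539, -0.0005, 0.03]
ee_rot: [-0.0, 0.827, 0.563, -0.0]
contact_force: [0.1, 0.3, 0.1]
width: 0.0411
gripper_force: 41.8
clock: 12.85
position: [0.4541, -0.0006, 0.0283]
ee_rot: [0.0, 0.827, 0.563, 0.0]
contact_force: [-0.1, -1.0, 0.2]
width: 0.0412
gripper_force: 41.8
```

```bash
python3 -m inch '[{"claw":-0.5,"travel":[0,0,-0.01],"turn":0},{"claw":-0.5,"travel":[0,0,-0.01],"turn":0}]'
python3 -m inch '[{"claw":-0.5,"travel":[0,0,-0.01],"turn":0},{"claw":-0.5,"travel":[0,0,-0.01],"turn":0}]'
python3 -m inch '[{"claw":-0.5,"travel":[0,0,-0.01],"turn":0},{"claw":-0.5,"travel":[0,0,-0.01],"turn":0}]'
```

```text
clock: 13.05
position: [0.4544, -0.0006, 0.0268]
ee_rot: [0.0, 0.827, 0.563, 0.0]
contact_force: [-0.5, -0.9, 3.3]
width: 0.041
gripper_force: 42.5
clock: 13.25
position: [0.4544, -0.0006, 0.0268]
ee_rot: [0.001, 0.827, 0.563, 0.001]
contact_force: [-6.0, -0.7, 25.2]
width: 0.0412
gripper_force: 45.0
clock: 13.45
position: [0.4544, -0.0006, 0.0267]
ee_rot: [0.001, 0.827, 0.563, 0.001]
contact_force: [-8.8, 1.8, 45.6]
width: 0.0415
gripper_force: 47.5
```

```bash
python3 -m inch '[{"claw":-0.5,"travel":[0,0,0.03],"turn":0},{"claw":0.4,"travel":[0,0,0.03],"turn":0},{"claw":0.5,"travel":[0,0,0.03],"turn":0},{"claw":0.5,"travel":[0,0,0.03],"turn":0},{"claw":0.5,"travel":[0,0,0.03],"turn":0}]'
python3 -m inch '[{"claw":0.5,"travel":[0,0,0],"turn":0},{"claw":0.5,"travel":[0,0,0.1],"turn":0},{"claw":0.5,"travel":[0,0,0.3],"turn":0},{"claw":0.5,"travel":[0,0,0.5],"turn":0},{"claw":0.5,"travel":[0,0,0.6],"turn":0}]'
python3 -m inch '[{"claw":1,"travel":[-0.1,0,0.1],"turn":0.045},{"claw":1,"travel":[-0.2,0,0.2],"turn":0.09},{"claw":1,"travel":[-0.35,0,0.3],"turn":0.135},{"claw":1,"travel":[-0.35,0,0.3],"turn":0.18},{"claw":1,"travel":[-0.35,0,0.3],"turn":0.225}]'
python3 -m inch '[{"claw":1,"travel":[0,0,0],"turn":0.045},{"claw":1,"travel":[0,0,0],"turn":0.09},{"claw":1,"travel":[0,0,0],"turn":0.135},{"claw":1,"travel":[0,0,0],"turn":0.18},{"claw":1,"travel":[0,0,0],"turn":0.225}]'
python3 -m inch '[{"claw":1,"travel":[0,0,0],"turn":0.045},{"claw":1,"travel":[0,0,0],"turn":0.05},{"claw":1,"travel":[0,0,0],"turn":0.05},{"claw":1,"travel":[0,0,0],"turn":0.05}]'
python3 - <<'E'
from h import *
snap('w6')
im=cv2.imread('pics/w6_raw.png').astype(int)
# pumice: warm tint on black mat
b,g,r=im[...,0],im[...,1],im[...,2]
m=((r-b>12)&(r>90)).astype(np.uint8); m=cv2.morphologyEx(m,cv2.MORPH_CLOSE,np.ones((7,7)))
c=proj('w6',[[.4544,0,.029]])[0]; print('expect',c)
n,l,st,ce=cv2.connectedComponentsWithStats(m)
i=1+np.argsort(-st[1:,4])[:4]; print(st[i],ce[i])
j=min(i,key=lambda k:np.hypot(*(ce[k]-c)))
cn=max(cv2.findContours((l==j).astype(np.uint8),0,2)[0],key=cv2.contourArea)[:,0,:]
X=np.array([ray('w6',*p,.029)[:2]*1e3 for p in cn],np.float32); print(cv2.minAreaRect(X))
E
```

```text
clock: 13.95
position: [0.4537, -0.0005, 0.0277]
ee_rot: [-0.0, 0.827, 0.563, -0.0]
contact_force: [0.6, 0.6, -0.1]
width: 0.0644
gripper_force: 0.0
clock: 14.45
position: [0.4555, -0.0008, 0.1511]
ee_rot: [0.002, 0.827, 0.563, 0.002]
contact_force: [1.0, -0.6, -0.0]
width: 0.0642
gripper_force: 0.0
clock: 14.95
position: [0.3834, -0.0005, 0.2089]
ee_rot: [0.001, 0.579, 0.816, 0.0]
contact_force: [0.4, 0.9, -0.1]
width: 0.0855
gripper_force: 0.0
clock: 15.45
position: [0.3838, -0.0005, 0.208]
ee_rot: [-0.0, 0.26, 0.965, 0.0]
contact_force: [0.2, -0.1, 0.7]
width: 0.0854
gripper_force: 0.0
clock: 15.85
position: [0.384, -0.0005, 0.2082]
ee_rot: [-0.0, 0.188, 0.982, 0.0]
contact_force: [0.5, 0.1, 0.3]
width: 0.0852
gripper_force: 0.0
15.85 [ 0.38397185 -0.00054185  0.20819354] 68.36135890604054
expect [306.2914766  248.22152153]
[[ 272  232   67   37 2332]
 [ 519  104   41   69 2210]
 [ 314  344   28   11  102]
 [ 459  409   12   11   49]] [[304.75300172 249.50814751]
 [542.4479638  139.45022624]
 [332.39215686 350.5       ]
 [465.71428571 414.10204082]]
((456.09002685546875, -2.5103378295898438), (70.33904266357422, 42.49419021606445), 68.38336181640625)
```

```bash
python3 -m inch '[{"claw":1,"travel":[0.15,0,0],"turn":0},{"claw":1,"travel":[0.3,-0.01,-0.1],"turn":0},{"claw":1,"travel":[0.358,-0.01,-0.3],"turn":0},{"claw":1,"travel":[0.358,-0.01,-0.5],"turn":0},{"claw":1,"travel":[0.358,-0.01,-0.6],"turn":0}]'
python3 -m inch '[{"claw":1,"travel":[0,0,-0.1],"turn":0},{"claw":1,"travel":[0,0,-0.2],"turn":0},{"claw":1,"travel":[0,0,-0.28],"turn":0},{"claw":1,"travel":[0,0,-0.31],"turn":0},{"claw":1,"travel":[0,0,-0.31],"turn":0}]'
```

```text
clock: 16.4
position: [0.4541, -0.0023, 0.0854]
ee_rot: [-0.002, 0.187, 0.982, -0.0]
contact_force: [-0.3, -0.2, -0.1]
width: 0.0848
gripper_force: 0.0
clock: 16.9
position: [0.4553, -0.0025, 0.0257]
ee_rot: [-0.001, 0.187, 0.982, 0.0]
contact_force: [-0.8, -0.7, -0.1]
width: 0.0857
gripper_force: 0.0
```

```bash
python3 -m inch '[{"claw":0.6,"travel":[0,0,0],"turn":0},{"claw":0.4,"travel":[0,0,0],"turn":0},{"claw":0.3,"travel":[0,0,0],"turn":0},{"claw":0.3,"travel":[0,0,0],"turn":0},{"claw":0.3,"travel":[0,0,0],"turn":0}]' 40
python3 -m inch '[{"claw":0.3,"travel":[0,0,0.1],"turn":0},{"claw":0.3,"travel":[0,0,0.25],"turn":0},{"claw":0.3,"travel":[0,0,0.5],"turn":0},{"claw":0.3,"travel":[0,0,0.7],"turn":0},{"claw":0.3,"travel":[0,0,0.7],"turn":0}]'
python3 -m inch '[{"claw":0.3,"travel":[-0.1,0.2,0.15],"turn":0},{"claw":0.3,"travel":[-0.2,0.4,0.3],"turn":0},{"claw":0.3,"travel":[-0.3,0.6,0.45],"turn":0},{"claw":0.3,"travel":[-0.4,0.8,0.5],"turn":0},{"claw":0.3,"travel":[-0.4,0.9,0.5],"turn":0}]'
python3 -m inch '[{"claw":0.3,"travel":[0,0.1,0],"turn":0},{"claw":0.3,"travel":[0,0.25,0],"turn":0},{"claw":0.3,"travel":[0,0.4,0],"turn":0},{"claw":0.3,"travel":[0,0.4,0],"turn":0},{"claw":0.3,"travel":[0,0.4,0],"turn":0}]'
python3 - <<'E'
from h import *
snap('w7')
print(proj('w7',[[.44,.2815,.052]]))
im=cv2.imread('pics/w7_raw.png')
cv2.imwrite('pics/w7b.png',cv2.resize(im,(800,600),interpolation=cv2.INTER_CUBIC))
E
```

```text
clock: 17.4
position: [0.4564, -0.0027, 0.0272]
ee_rot: [0.001, 0.187, 0.982, 0.0]
contact_force: [-0.6, -0.0, 6.0]
width: 0.069
gripper_force: 46.1
clock: 17.9
position: [0.4594, -0.0031, 0.1717]
ee_rot: [0.006, 0.187, 0.982, 0.0]
contact_force: [1.1, -0.5, -0.8]
width: 0.0688
gripper_force: 45.9
clock: 18.4
position: [0.3736, 0.1797, 0.2677]
ee_rot: [0.001, 0.186, 0.983, 0.001]
contact_force: [0.8, -0.3, -0.4]
width: 0.0688
gripper_force: 46.2
clock: 18.9
position: [0.375, 0.2573, 0.2653]
ee_rot: [-0.001, 0.186, 0.983, -0.001]
contact_force: [-0.2, -0.1, -0.3]
width: 0.069
gripper_force: 46.2
18.9 [0.37495688 0.2573171  0.265255  ] 68.56408628808498
[[321.62919126 225.56887761]]
```

Run:
```python
from h import *
im=cv2.imread('pics/w7_raw.png')
cv2.imwrite('pics/crop7.png',cv2.resize(im[170:290,245:400],None,fx=5,fy=5,interpolation=cv2.INTER_CUBIC))
```

```text
(no output)
```

View pics/crop7.png

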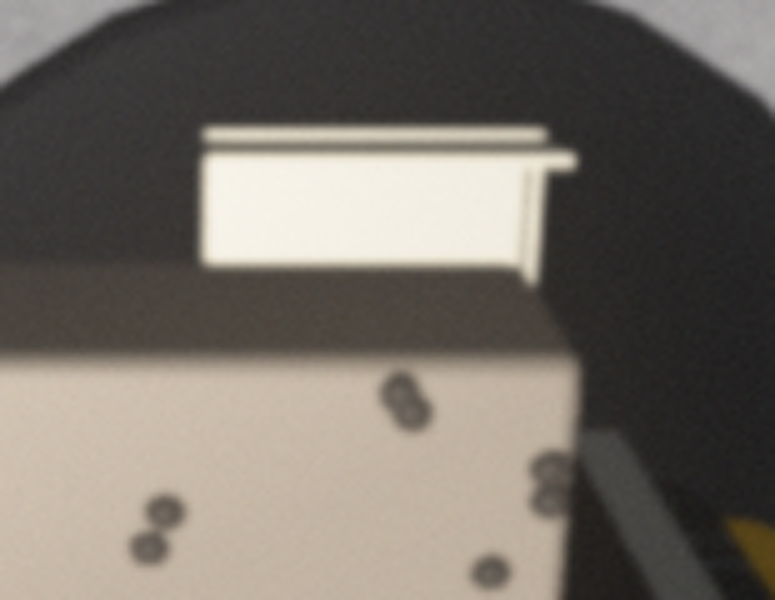

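The picture shows the case's far rim strip at (203–548, 127–141), parallel to the block. Its floor runs from x=203 to the right end lip at x=527–545, and the held block hides the near half. I'll fit the case from this view together with the earlier ones.

```bash
cat > m3.py <<'E'
import fit, h
from fit import *
h_proj=proj
m=1e-3; P=lambda *a:np.array(a)*m+np.array([0,0,.02])
c1=lambda x,y:(240+(x+.5)/4-.5,185+(y+.5)/4-.5)
c7=lambda x,y:(245+(x+.5)/5-.5,170+(y+.5)/5-.5)
o7=[("w7",c7(203,134),P(-29.2,-42,32)),("w7",c7(548,134),P(-29.2,42,32)),("w7",c7(400,141),P(-28,7,32)),("w7",c7(545,220),P(0,42,8)),("w7",c7(527,220),P(0,38,8))]
o1=[("w1",c1(62,45),P(-29.2,-42,32)),("w1",c1(295,70),P(-29.2,42,32)),("w1",c1(45,218),P(29.2,-42,32)),("w1",c1(280,241),P(29.2,42,32))]
os=[("scene",B(503,32),P(-29.2,-42,32)),("scene",B(622,46),P(-29.2,42,32)),("scene",B(490,103),P(29.2,-42,32)),("scene",B(617,118),P(29.2,42,32))]
f=lambda o:fit.fit(o,[.44,.28,-.375])
for o in (o1,os,o1+o7): f(o)
# w7 with yaw fixed
p=f(o1+os+o7)
for uv in [(203,134),(548,134)]: print(ray('w7',*c7(*uv),.052))
print(ray('w7',*c7(527,220),.028),ray('w7',*c7(545,220),.028))
# held block front top edge, underside edges
print('bk',ray('w7',*c7(575,358),.265+.002))
E
python3 m3.py
```

```text
Traceback (most recent call last):
  File "m3.py", line 11, in <module>
    for o in (o1,os,o1+o7): f(o)
                            ~^^^
  File "m3.py", line 10, in <lambda>
    f=lambda o:fit.fit(o,[.44,.28,-.375])
               ^^^^^^^
AttributeError: 'function' object has no attribute 'fit'
```

```bash
sed -i 's/^import fit, h/import h/; s/fit\.fit/fit/' m3.py; python3 m3.py; python3 -c "
from h import *
K,T=cam('w7');print(K[0,0],T.round(3))"
```

```text
[ 0.4365  0.2827 -0.3633] res [[-1.4, 1.8], [1.7, 1.4], [-0.1, -1.7], [0.1, -2.1]]
[ 0.4409  0.2816 -0.3654] res [[-0.8, 0.0], [-0.4, 1.1], [1.0, -1.0], [0.2, 0.0]]
[ 0.4346  0.2828 -0.3532] res [[-2.0, 0.7], [1.3, -0.3], [-0.3, -2.7], [0.1, -3.6], [-0.5, 1.2], [4.4, -0.2], [3.1, 0.0], [-0.9, 0.4], [-0.5, 0.4]]
[ 0.435   0.2828 -0.3525] res [[-1.9, 1.0], [1.4, -0.0], [-0.2, -2.5], [0.2, -3.4], [-1.1, -1.7], [-0.8, -1.0], [1.0, -2.8], [0.1, -2.1], [-0.4, 1.5], [4.5, 0.1], [3.3, 0.3], [-0.8, 0.6], [-0.4, 0.7]]
[0.39151719 0.25456041 0.052     ]
[0.4201132  0.32758492 0.052     ]
[0.44739603 0.31925106 0.028     ] [0.44902064 0.32340167 0.028     ]
bk [0.36740919 0.29581344 0.267     ]
305.80171032942786 [[ 0.365  0.89   0.272  0.307]
 [ 0.931 -0.348 -0.109  0.284]
 [-0.003  0.293 -0.956  0.388]
 [ 0.     0.     0.     1.   ]]
```

```bash
python3 - <<'E'
s=open('m3.py').read()
i=s.index('o7=');j=s.index('os=')
s=s[:i]+'''o7=[("w7",c7(203,160),P(-29.5,-42,32)),("w7",c7(576,160),P(-29.5,42,32)),("w7",c7(545,220),P(0,42,8)),("w7",c7(527,220),P(0,38,8))]
o1=[("w1",c1(57,63),P(-29.5,-42,32)),("w1",c1(303,88),P(-29.5,42,32)),("w1",c1(45,218),P(29.5,-42,32)),("w1",c1(280,241),P(29.5,42,32))]
'''+s[j:]
s=s.replace('(o1,os,o1+o7)','(o1,os,o7,o1+o7)')
open('m3.py','w').write(s)
E
python3 m3.py
python3 - <<'E'
# edge profiles across far wall in w7
from h import *
im=cv2.imread('pics/w7_raw.png').mean(2).astype(int)
for c in (300,320,340): print(c,im[190:206,c])
print(im[198:206,340:366])
print('left',im[198:206,280:292]); print(im[215,340:362])
E
```

```text
[ 0.4401  0.2819 -0.3696] res [[0.2, -0.5], [-0.1, -0.6], [-0.1, 0.6], [-0.0, 0.6]]
[ 0.4409  0.2816 -0.3654] res [[-0.8, 0.0], [-0.4, 1.1], [1.0, -1.0], [0.2, 0.0]]
[ 0.4376  0.2834 -0.3073] res [[-0.2, -0.3], [-1.0, -5.0], [0.4, 0.9], [0.7, 1.1]]
[ 0.4395  0.2821 -0.3574] res [[-0.1, -0.6], [-0.3, -1.4], [0.2, 0.6], [0.3, -0.1], [0.6, -0.3], [-0.4, -1.4], [-0.3, 4.3], [0.1, 4.3]]
[ 0.4397  0.282  -0.3591] res [[-0.0, -0.5], [-0.3, -1.2], [0.1, 0.7], [0.2, 0.1], [-0.8, -0.3], [-0.5, 0.6], [1.1, -1.3], [0.3, -0.4], [0.6, -0.2], [-0.4, -1.2], [-0.3, 4.4], [0.1, 4.5]]
[0.39151719 0.25456041 0.052     ]
[0.4201132  0.32758492 0.052     ]
[0.44739603 0.31925106 0.028     ] [0.44902064 0.32340167 0.028     ]
bk [0.36740919 0.29581344 0.267     ]
300 [ 53  53  53  54  72 139 196 194 148 117 159 215 235 238 240 239]
320 [ 50  52  51  52  70 134 191 191 145 117 157 211 231 235 237 237]
340 [ 49  48  48  49  67 128 187 186 143 115 154 208 229 233 234 235]
[[143 144 144 145 143 142 143 144 142 144 141 141 135 118  91  69  57  53
   48  49  44  44  44  43  39  40]
 [115 117 117 116 116 115 116 
[... 538 characters left out ...]
33 233 233 231 222 209 214 214 188 139 107 101 101
   94  81  59  46  44  41  45  41]
 [235 234 235 235 234 235 234 234 230 217 202 209 210 173 111  67  60  56
   55  50  44  43  41  45  39  43]]
left [[ 52  56  54  56  65  88 119 138 144 146 148 150]
 [ 55  56  57  57  58  75  96 112 118 118 120 118]
 [ 54  55  55  54  63  88 124 151 159 159 160 160]
 [ 55  57  56  57  71 120 172 203 215 215 216 217]
 [ 55  55  56  59  83 140 197 227 234 235 236 235]
 [ 55  56  57  59  86 149 207 233 239 240 239 240]
 [ 52  53  54  56  88 150 209 235 240 240 240 241]
 [ 53  55  53  60  88 149 210 235 239 241 240 240]]
[234 234 234 234 234 234 234 231 223 206 207 215 187 121  60  45  43  41
  45  44  42  41]
```

```bash
python3 -m inch '[{"claw":0.3,"travel":[0.1,0.04,0],"turn":0},{"claw":0.3,"travel":[0.2,0.08,-0.05],"turn":0},{"claw":0.3,"travel":[0.28,0.11,-0.2],"turn":0},{"claw":0.3,"travel":[0.325,0.124,-0.35],"turn":0},{"claw":0.3,"travel":[0.325,0.124,-0.5],"turn":0}]'
python3 -m inch '[{"claw":0.3,"travel":[0,0,-0.12],"turn":0},{"claw":0.3,"travel":[0,0,-0.22],"turn":0},{"claw":0.3,"travel":[0,0,-0.29],"turn":0},{"claw":0.3,"travel":[0,0,-0.33],"turn":0},{"claw":0.3,"travel":[0,0,-0.33],"turn":0}]'
python3 -m inch '[{"claw":0.3,"travel":[0,0,0],"turn":0},{"claw":0.3,"travel":[0,0,0],"turn":0}]'
```

```text
clock: 19.45
position: [0.4423, 0.2812, 0.1651]
ee_rot: [0.001, 0.188, 0.982, 0.0]
contact_force: [-0.2, -0.3, -1.3]
width: 0.0692
gripper_force: 46.2
clock: 19.95
position: [0.44, 0.281, 0.0993]
ee_rot: [-0.001, 0.187, 0.982, -0.001]
contact_force: [-0.0, -0.6, -0.1]
width: 0.0688
gripper_force: 46.2
clock: 20.15
position: [0.4413, 0.2823, 0.1012]
ee_rot: [0.001, 0.187, 0.982, 0.001]
contact_force: [-0.0, -0.3, -0.7]
width: 0.0685
gripper_force: 46.2
```

```bash
python3 -m inch '[{"claw":0.3,"travel":[-0.005,0,-0.04],"turn":0},{"claw":0.3,"travel":[-0.005,0,-0.08],"turn":0},{"claw":0.3,"travel":[-0.005,0,-0.12],"turn":0},{"claw":0.3,"travel":[-0.005,0,-0.14],"turn":0},{"claw":0.3,"travel":[-0.005,0,-0.14],"turn":0}]'
python3 -m inch '[{"claw":0.3,"travel":[0,0,-0.02],"turn":0},{"claw":0.3,"travel":[0,0,-0.04],"turn":0},{"claw":0.3,"travel":[0,0,-0.05],"turn":0},{"claw":0.3,"travel":[0,0,-0.06],"turn":0},{"claw":0.3,"travel":[0,0,-0.06],"turn":0}]'
```

```text
clock: 20.65
position: [0.439, 0.282, 0.0713]
ee_rot: [-0.001, 0.187, 0.982, -0.001]
contact_force: [-0.7, -0.2, -0.7]
width: 0.0688
gripper_force: 46.2
clock: 21.15
position: [0.4395, 0.2822, 0.0601]
ee_rot: [-0.0, 0.187, 0.982, -0.0]
contact_force: [-0.3, 0.3, -0.1]
width: 0.0691
gripper_force: 46.2
```

```bash
python3 -m inch '[{"claw":0.3,"travel":[0,0,-0.015],"turn":0},{"claw":0.3,"travel":[0,0,-0.03],"turn":0},{"claw":0.3,"travel":[0,0,-0.04],"turn":0},{"claw":0.3,"travel":[0,0,-0.04],"turn":0}]'
python3 -m inch '[{"claw":0.3,"travel":[0,0,-0.01],"turn":0},{"claw":0.3,"travel":[0,0,-0.01],"turn":0}]'
python3 -m inch '[{"claw":0.3,"travel":[0,0,-0.01],"turn":0},{"claw":0.3,"travel":[0,0,-0.01],"turn":0}]'
```

```text
clock: 21.55
position: [0.4394, 0.2821, 0.0519]
ee_rot: [-0.0, 0.187, 0.982, -0.0]
contact_force: [-0.1, -1.2, -0.6]
width: 0.0687
gripper_force: 46.2
clock: 21.75
position: [0.4395, 0.2822, 0.0501]
ee_rot: [-0.0, 0.187, 0.982, -0.0]
contact_force: [-0.6, -0.4, -1.7]
width: 0.0693
gripper_force: 46.2
clock: 21.95
position: [0.4396, 0.2822, 0.0481]
ee_rot: [-0.0, 0.187, 0.982, -0.0]
contact_force: [-0.4, -0.2, 0.0]
width: 0.069
gripper_force: 46.2
```

```bash
python3 -m inch '[{"claw":0.3,"travel":[0,0,-0.005],"turn":0},{"claw":0.3,"travel":[0,0,-0.005],"turn":0}]'
python3 -m inch '[{"claw":0.3,"travel":[0,0,-0.005],"turn":0},{"claw":0.3,"travel":[0,0,-0.005],"turn":0}]'
```

```text
clock: 22.15
position: [0.4397, 0.2823, 0.0473]
ee_rot: [0.0, 0.187, 0.982, 0.0]
contact_force: [0.5, -0.1, -0.7]
width: 0.0689
gripper_force: 46.2
clock: 22.35
position: [0.4397, 0.2823, 0.0472]
ee_rot: [0.0, 0.187, 0.982, 0.0]
contact_force: [-0.9, -1.6, 5.0]
width: 0.0691
gripper_force: 47.0
```

Contact came exactly at the predicted home height. Releasing and lifting out.

```bash
python3 -m inch '[{"claw":0.65,"travel":[0,0,0.005],"turn":0},{"claw":0.8,"travel":[0,0,0.005],"turn":0},{"claw":1,"travel":[0,0,0.005],"turn":0},{"claw":1,"travel":[0,0,0.005],"turn":0},{"claw":1,"travel":[0,0,0.005],"turn":0}]'
python3 -m inch '[{"claw":1,"travel":[0,0,0.05],"turn":0},{"claw":1,"travel":[0,0,0.15],"turn":0},{"claw":1,"travel":[0,0,0.3],"turn":0},{"claw":1,"travel":[0,0,0.5],"turn":0},{"claw":1,"travel":[0,0,0.7],"turn":0}]'
python3 -m inch '[{"claw":1,"travel":[-0.1,0,0.2],"turn":0},{"claw":1,"travel":[-0.2,0,0.3],"turn":0},{"claw":1,"travel":[-0.3,0,0.3],"turn":0},{"claw":1,"travel":[-0.35,0,0.3],"turn":0},{"claw":1,"travel":[-0.35,0,0.3],"turn":0}]'
python3 -m inch '[{"claw":1,"travel":[0,0,0],"turn":0},{"claw":1,"travel":[0,0,0],"turn":0}]'
python3 - <<'E'
from h import *
snap('w8')
c=proj('w8',[[.440,.282,.049]])[0]; print('expect',c)
im=cv2.imread('pics/w8_raw.png').astype(int); b,r=im[...,0],im[...,2]
u,v=c.round().astype(int)
print('block px',im[v,u],'around',im[v,u-60:u+61:6].tolist())
print('col',im[v-50:v+51:5,u].tolist())
for z in (.049,):
    m=((r-b>18)&(r>90)).astype(np.uint8); m=cv2.morphologyEx(m,cv2.MORPH_CLOSE,np.ones((5,5)))
    n,l,st,ce=cv2.connectedComponentsWithStats(m); j=min(range(1,n),key=lambda k:np.hypot(*(ce[k]-c))+(1e4 if st[k,4]<300 else 0)); print(st[j])
    cn=max(cv2.findContours((l==j).astype(np.uint8),0,2)[0],key=cv2.contourArea)[:,0,:]
    print(cv2.minAreaRect(np.array([ray('w8',*p,z)[:2]*1e3 for p in cn],np.float32)))
E
```

```text
clock: 22.85
position: [0.4396, 0.2822, 0.0472]
ee_rot: [-0.0, 0.187, 0.982, -0.0]
contact_force: [0.7, 0.0, -0.1]
width: 0.0856
gripper_force: 0.0
clock: 23.35
position: [0.4393, 0.2821, 0.1892]
ee_rot: [-0.0, 0.187, 0.982, -0.0]
contact_force: [1.1, 0.0, 0.1]
width: 0.0855
gripper_force: 0.0
clock: 23.85
position: [0.3683, 0.282, 0.2476]
ee_rot: [-0.0, 0.186, 0.983, -0.0]
contact_force: [-0.2, -0.2, -0.2]
width: 0.0857
gripper_force: 0.0
clock: 24.05
position: [0.3704, 0.2822, 0.2468]
ee_rot: [-0.0, 0.187, 0.982, -0.0]
contact_force: [0.1, -0.1, 0.4]
width: 0.0854
gripper_force: 0.0
24.05 [0.37037657 0.28222543 0.24684947] 68.45112458894022
expect [304.12491583 240.92848167]
block px [189 208 221] around [[51, 51, 52], [52, 51, 53], [51, 53, 55], [53, 54, 57], [191, 208, 216], [190, 208, 220], [198, 216, 227], [195, 213, 226], [193, 212, 225], [191, 209, 223], [189, 208, 221], [189, 207, 220], [189, 206, 220], [186, 204, 218], [129, 143, 154], [205, 223, 230], [45, 49, 51], [43, 44, 47], [43, 43, 45], [41, 43, 45], [40, 41, 44]]
col [[59, 58, 61], [56, 57, 58], [55, 56, 57], [56, 57, 59], [198, 216, 224], [162, 178, 186], [80, 88, 95], [195, 213, 226], [195, 212, 226], [161, 178, 191], [189, 208, 221], [188, 206, 220], [189, 206, 220], [162, 181, 193], [94, 104, 111], [158, 176, 182], [47, 48, 51], [44, 46, 50], [119, 121, 124], [155, 155, 161], [150, 152, 157]]
[ 266  210   78   57 3927]
((437.5162658691406, 282.779541015625), (85.39191436767578, 68.49095153808594), 68.48802947998047)
```

Run:
```python
from h import *
im=cv2.imread('pics/w8_raw.png').mean(2).astype(int)
c=np.array([.440,.282]);a=np.radians(68.45);ey=np.array([np.cos(a),np.sin(a)]);ex=np.array([np.sin(a),-np.cos(a)])
q=lambda x,y,z:proj('w8',[[*(c+ex*x/1e3+ey*y/1e3),z]])[0].round(1)
for n,p in {'blk -y':(0,-35,.049),'blk +y':(0,35,.049),'lip in -':(0,-38,.028),'lip in +':(0,38,.028),'lip out -':(0,-42,.028),'lip out +':(0,42,.028),'blk -x':(-21,0,.049),'blk +x':(21,0,.049),'rim -':(-28,0,.052),'rim +':(28,0,.052)}.items(): print(n,q(*p))
print('row241',list(zip(range(262,282),im[241,262:282])));print(list(zip(range(322,346),im[241,322:346])))
print('col304',list(zip(range(204,272),im[204:272,304])))
```

```text
blk -y [273.3 240.9]
blk +y [335.  240.9]
lip in - [271.2 234. ]
lip in + [334.5 234. ]
lip out - [267.9 233.9]
lip out + [337.9 234. ]
blk -x [304.5 223.5]
blk +x [303.7 257.7]
rim - [304.9 218.5]
rim + [303.8 264.4]
row241 [(262, np.int64(54)), (263, np.int64(53)), (264, np.int64(54)), (265, np.int64(57)), (266, np.int64(73)), (267, np.int64(129)), (268, np.int64(205)), (269, np.int64(240)), (270, np.int64(247)), (271, np.int64(246)), (272, np.int64(239)), (273, np.int64(219)), (274, np.int64(206)), (275, np.int64(210)), (276, np.int64(214)), (277, np.int64(214)), (278, np.int64(214)), (279, np.int64(213)), (280, np.int64(213)), (281, np.int64(213))]
[(322, np.int64(202)), (323, np.int64(202)), (324, np.int64(202)), (325, np.int64(195)), (326, np.int64(181)), (327, np.int64(157)), (328, np.int64(142)), (329, np.int64(155)), (330, np.int64(179)), (331, np.int64(194)), (332, np.int64(197)), (333, np.int64(202)), (334, np.int64(219)), (335, np.int64(230)), (336, np.int64(209)), (337, np.int64(137)), (338, np.int64(67)), (339, np.int64(49)), (340, np.int64(48)), (341, np.int64(48)), (3
[... 873 characters left out ...]
, (240, np.int64(203)), (241, np.int64(206)), (242, np.int64(205)), (243, np.int64(206)), (244, np.int64(205)), (245, np.int64(205)), (246, np.int64(204)), (247, np.int64(205)), (248, np.int64(205)), (249, np.int64(205)), (250, np.int64(204)), (251, np.int64(205)), (252, np.int64(204)), (253, np.int64(204)), (254, np.int64(203)), (255, np.int64(198)), (256, np.int64(178)), (257, np.int64(144)), (258, np.int64(115)), (259, np.int64(104)), (260, np.int64(103)), (261, np.int64(103)), (262, np.int64(122)), (263, np.int64(170)), (264, np.int64(220)), (265, np.int64(223)), (266, np.int64(172)), (267, np.int64(95)), (268, np.int64(57)), (269, np.int64(50)), (270, np.int64(50)), (271, np.int64(48))]
```

Block edges, rims and lips all agree with the predicted positions to about a pixel: the block lies home and centred.

```bash
python3 -c "
from rig import ticket; print(ticket.sign_off())"
```

```text
the job is handed in; nothing more can be done
None
```

The job is done and handed in at about 24 s of the 72 allowed; the sign-off gave no verdict, but in the last wrist image the block lies flat and centred on the case floor, let go, and no move showed any sign of hitting a bystander (I did not re-image them).

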